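# Draw out the slide tray with the pull hook

## Task

Take the pull hook from its rest, put its tip down into the finger hole of the slide tray and draw the tray gently out until it comes up against its stop; keep a light pull of about 10 N on it there for a second so you know it is really at the stop, never 20 N or more. Then unhook, leave the tray out with the jar in it standing upright, and lay the hook back in its rest. Move the tray only with the hook, never with the gripper, and leave the other things on the bench alone.

Things in the scene. Friction and masses are not known exactly. Their poses are not given: they have to be found in the camera images.
- hook: Pull hook: black bar handle 120 long (x), 16 wide (y), 20 high (z) mm; a 26 x 26 x 6 mm end plate at x = -63 mm; from its front end an 8 mm steel rod runs along +x to x = 110 mm, then bends straight down (-z). Origin: centre of the handle, near its balance point. About 0.13 kg. It starts level in its rest, rod end down, its x along the rest's x.
- hook_tip (a point): The rounded lower end of the hook's downward rod: at (110, 0, -30) mm from the hook's origin, in the hook's frame; the rod is 8 mm thick.
- rest: Fixed white hook rest: base 100 (x) x 70 (y) x 8 mm, two upright forks 8 mm thick at x = -40 and +40 mm. The handle lies along x in their slots, 22 mm wide (y), flaring above z = 56 mm; slot floors at z = 45 mm (hook origin then at z = 55 mm), fork tops at z = 66 mm. Between the forks 72 mm are free for fingers. Origin: centre of underside.
- cabinet: Fixed white slide cabinet, 220 deep (x) x 170 wide (y) x 110 high mm, standing on the bench. Its open mouth looks along its own -x, at x = -110 mm. Origin: centre of the underside.
- tray: Aluminium slide tray in the cabinet; slides only along the cabinet's x, out is -x; same axes. Origin: centre of its finger hole at its tongue's top face, 49 mm above the bench. The hole starts 24 to 89 mm before the mouth. Drags with about 2.5 N, stays where left. Its unseen, slightly springy stop, 55 to 85 mm further out (hole 109 to 144 mm before the mouth), varies: felt only as a rising pull.
- tray_tongue (a point): Middle of the front edge of the tray's level tongue (top face), 21 mm in front of the hole's centre. The tongue is 50 wide (y), 45 long (x), 5 mm thick, with one round finger hole 18 mm across; below it the air is free to the bench. Behind it stands the tray's front wall, 140 wide, rising 15 mm above the tongue, 26 mm behind the hole's centre.
- jar: Small amber glass jar, 30 mm across and 34 high, standing loose in the tray 6 to 10 cm behind the finger hole. Origin: centre of its underside; z along its axis.
- coverbox: Flat clear box 70 x 70 x 24 mm lying on top of the cabinet. Bystander. Origin: underside.
- spray: White bottle, 52 mm across, 150 high. Bystander. Origin: underside.
- dropper: Small amber bottle, 34 mm across, 75 high. Bystander. Origin: underside.
- timer: White bench timer 30 x 62 x 62 mm. Bystander. Origin: underside.
- slidebox: Cardboard slide box 85 x 55 x 30 mm. Bystander. Origin: underside.
- forceps: Steel forceps, 110 mm long, 6 high, lying flat. Bystander. Origin: underside.
Things that resemble listed ones, but are neither listed nor needed, are in the scene too. Several things have the shape of the hook; the one meant has the colours described above.

How it is judged:
On the way, in this order (a step that is already met when the one before it is completed fails the run):
1. the hook is lifted out of its rest (height (world z) of hook above 0.075 m), for 0.2 s.
2. the hook's tip is down through the finger hole (horizontal distance between hook_tip and tray below 0.011 m and z of hook_tip in the frame of tray below -0.006 m), for 0.2 s.
3. the tray stands out at its stop with the hook, down in the hole and against its front edge, pulling at more than 7 N for 0.4 s (x of tray in the frame of cabinet below -0.214 m and distance of tray from where it was at the start of the episode above 0.05 m and contact force between hook and tray above 7 N and linear speed of tray below 0.01 m/s and x of hook_tip in the frame of tray below -0.002 m and z of hook_tip in the frame of tray below -0.005 m), for 0.4 s.
At the end, for the whole second after the job is handed in: The tray is at rest 50 mm or more further out than found, its hole 104 mm or more before the mouth, the jar upright (0.15 rad) on its floor; the hook lies released and still in its rest's slots: level (0.15 rad), origin within 18 mm along, 6 mm across of the middle and under 60 mm above its foot (x of tray in the frame of cabinet below -0.214 m and distance of tray from where it was at the start of the episode above 0.05 m and linear speed of tray below 0.01 m/s and angle between each of jar, hook's own z axis and vertical below 0.15 rad and z of jar in the frame of tray between -0.006 and 0.006 m and x of hook in the frame of rest between -0.018 and 0.018 m and y of hook in the frame of rest between -0.006 and 0.006 m and z of hook in the frame of rest below 0.06 m and linear speed of hook below 0.02 m/s); the robot touches nothing.
It fails at once if the hook presses or pulls on the tray with 20 N or more (contact force between hook and tray above 20 N).
It fails at once if the gripper or arm touches the tray (contact force between any of the fingers, the arm and tray above 0.5 N).
It fails at once if the jar falls over (angle between jar's own z axis and vertical above 0.5 rad).
It fails at once if a bystander is moved by more than 30 mm (distance of any of coverbox, spray, dropper, timer, slidebox, forceps from where it was at the start of the episode above 0.03 m).
It also fails if it takes over 70 s, if anything falls off the work surface, if the arm or the gripper's body presses on something with over 40 N, if the wrist force passes 120 N, or if a joint passes its speed limit or range.

## Robot

A 6-joint arm with a two-finger parallel gripper is mounted at the origin on the work surface. World frame = base frame: x ahead of the robot, y to its left, z up, the work surface at z = 0. Lengths are in m, angles in rad, forces in N, time in s.
With the tool pointing down it reaches from about 0.425 to 0.95 m from the base axis. Payload 3.5 kg.
Tool frame: the origin (TCP) lies between the finger pads; the fingertips stand 14 mm ahead of it and the grasp point (between the pads) lies 5 mm behind it; z points along the fingers, y is the direction in which the jaws open and shut (so a half turn about z gives the same grasp; the last joint's range is limited). The gripper opens to 85 mm and grips with 20 to 120 N. Pads are 22 mm wide; open, the fingers measure 114 mm over their backs; the gripper's body (76 mm by 85 mm) begins 54 mm behind the grasp point. The pads swing forward as they close: fully open they stand 13 mm farther back than shut.
Start: joints at [-1.386, 0.286, 1.577, -0, 1.279, -0.15], TCP at [0.222, -0.637, 0.245] pointing down, gripper open.
Joint ranges: [-2.77, 2.77], [-0.9, 2.22], [0.21, 2.48], [-1.53, 4.67], [0.24, 2.81], [-2.84, 2.84]. Speed limits (rad/s): [2.79, 2.79, 3.14, 3.14, 3.14, 3.14].

## Interface

Orientations are given as a unit quaternion [x, y, z, w].
In Python, from plant import ctrl gives the robot as it stands. The module is installed in compiled form; this text tells all that it offers.
- The arm moves only by the tool servo_tool, never from a script. Its argument "increments" is text: rows parted by semicolons, each of 7 numbers parted by spaces: the turn, a rotation vector about the tool's x, y, z in rad, then the shift along the tool's x, y, z in cm, then the finger opening in cm, from 0 to 8.54. In form: ax ay az dx dy dz claw; .... A call has 1 to 10 rows; each row is the pose to reach, as a shift and turn from the pose commanded when the call began, along the tool's axes at that moment; what a row does not reach only later rows make up. A row lasts 1/12 s, in which the tool goes at most 41.7 mm and 7.16 degrees, less where a joint would pass 70% of its speed; a pose out of reach is approached as far as the arm can. A call with a gripper value outside its range is refused whole. The fingers move at their own pace and stop on an object; "grip_force" is the grip in N (left out, the last holds). Time passes only in rows, so rows that repeat a pose let the fingers close. It gives the time, the measured TCP pose, the force and the opening at its end, in the units of the state.
- ctrl.get_state(): the state, without advancing time (a new reading comes with each control period).
- ctrl.read_camera(name): name is "scene" or "top"; returns (picture, depth): 480x640x3 uint8, red, green, blue; 480x640 float32, m along the optical axis (not along the pixel's ray), 0 where there is no reading.
- ctrl.camera_info(name): a dict with "camera_matrix" (3x3 intrinsics, pixels), "world_to_cam" (4x4, takes a point from world to camera coordinates). Camera axes: x right, y down, z forward; pixel columns grow to the right and rows downward; lengths in m; the calibration is good to about 2 mm. A picture is of the moment at which its call begins. camera_info takes no time and is no camera call.
- ctrl.sign_off(): hands the job in, once; it reports no verdict.
The state is a dict: "time": time; "qpos": joint angles; "dq": joint speeds; "joint_efforts": joint torques, N m; "eef_pos": TCP position; "tcp_rot": TCP orientation; "contact_force": force on the tool from outside, world axes, zero at the start; "wrist_torque": the same for the moment, N m; "opening": opening from 0.0 (shut) to 1.0 (fully open).
Only numpy, scipy, OpenCV 4.12 (cv2) and the standard library are available. Lean on these libraries where they do the work, as an engineer would, in place of code of your own. Each camera call takes 0.05 s, during which the arm holds its last target.

## Working session

There is one attempt and no reset: what is moved stays moved. The work goes in short steps, Python scripts to look and compute and a tool call to move; the robot and the scene stay as the last step left them, time stands still between calls to the robot, and variables do not carry over. Pictures are saved under pics/ and viewed, and the job is handed in when it is done.

Besides the shell and the picture viewer there is one more tool, called after "Emit:" as name(argument=value, ...) on one line, values as JSON. servo_tool: Moves the arm, as the interface text tells. Its arguments: {"type":"object","properties":{"increments":{"type":"string"},"grip_force":{"type":"number"}},"required":["increments"]}

```bash
mkdir -p pics
cat > h.py <<'E'
import numpy as np, cv2
from plant import ctrl
def cam(name):
    i=ctrl.camera_info(name); return np.array(i["camera_matrix"]),np.array(i["world_to_cam"])
def unproj(name,u,v,d):
    K,T=cam(name); p=np.linalg.inv(K)@np.array([u,v,1])*d
    return (np.linalg.inv(T)@np.r_[p,1])[:3]
def atz(name,u,v,z):
    K,T=cam(name); Ti=np.linalg.inv(T); o=Ti[:3,3]; r=Ti[:3,:3]@np.linalg.inv(K)@np.array([u,v,1.])
    return o+r*(z-o[2])/r[2]
def proj(name,p):
    K,T=cam(name); c=(T@np.r_[p,1])[:3]; q=K@c; return q[:2]/q[2]
def crop(img,u0,v0,u1,v1,s,fn):
    cv2.imwrite(fn,cv2.resize(img[v0:v1,u0:u1,::-1],None,fx=s,fy=s,interpolation=cv2.INTER_CUBIC))
E
python3 - <<'E'
from h import *
for n in ("scene","top"):
    im,d=ctrl.read_camera(n); np.savez(f"{n}0.npz",im=im,d=d); cv2.imwrite(f"pics/{n}0.png",im[:,:,::-1])
    K,T=cam(n); print(n,K,np.linalg.inv(T))
print(ctrl.get_state())
E
```

```text
scene [[572.39693524   0.         314.36945674]
 [  0.         572.39693524 239.459099  ]
 [  0.           0.           1.        ]] [[ 0.89088558  0.31947384 -0.32289215  0.99562182]
 [ 0.45421303 -0.63229829  0.62760608 -0.64969995]
 [-0.00366043 -0.70578703 -0.70841462  0.95277539]
 [ 0.          0.          0.          1.        ]]
top [[435.04974748   0.         311.81996911]
 [  0.         435.04974748 239.14024197]
 [  0.           0.           1.        ]] [[ 3.17145064e-04 -9.97412300e-01  7.18929965e-02  5.23184639e-01]
 [-9.99706595e-01  1.42503767e-03  2.41804098e-02  6.76482905e-02]
 [-2.42202883e-02 -7.18795714e-02 -9.97119203e-01  1.01044426e+00]
 [ 0.00000000e+00  0.00000000e+00  0.00000000e+00  1.00000000e+00]]
{'time': 0.1, 'qpos': array([-1.38599873e+00,  2.87107558e-01,  1.57803049e+00,  8.19847544e-06,
        1.27856796e+00, -1.50012151e-01]), 'dq': array([-0.00095566, -0.00225914, -0.00310497,  0.00142637,  0.00074909,
       -0.001109  ]), 'joint_efforts': array([ 1.34396614e-03, -4.07294369e+01, -2.93699098e+01, -1.44331939e-04,
        3.38646765e-03,  4.05320364e-06]), 'eef_pos': array([ 0.22171657, -0.63695892,  0.24406518]), 'tcp_rot': array([ 9.86020144e-01,  1.66622804e-01, -1.44539800e-05, -1.05658662e-03]), 'contact_force': array([0.66620132, 0.77683369, 0.83903603]), 'wrist_torque': array([-0.01639845, -0.01393172,  0.02188519]), 'opening': 0.9997760543177078}
```

View pics/scene0.png

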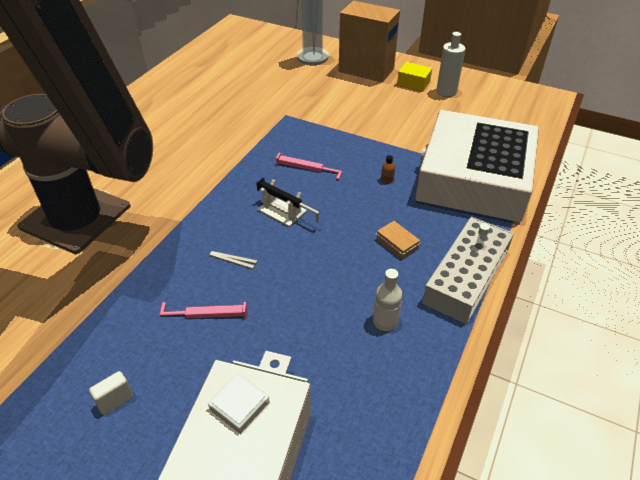

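View pics/top0.png

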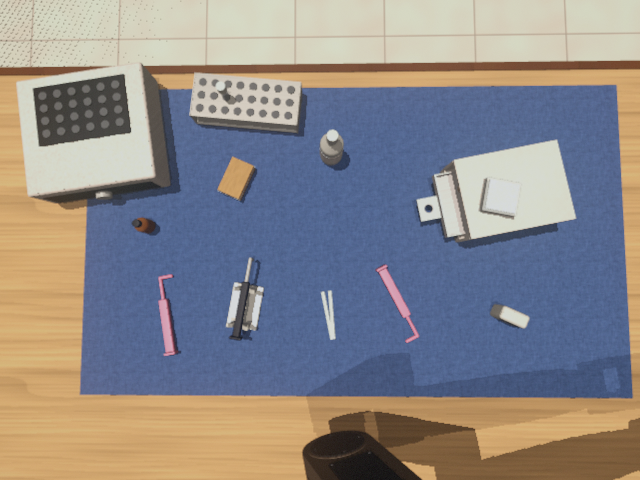

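The scene camera shows the black hook in its white rest at about (285,200) and the tray tongue with its hole at about (274,363). The top camera has the hook at (244,305), the hole at (429,208), the cabinet around (515,190), and two pink decoy hooks. Next I enlarge both areas.

Run:
```python
from h import *
t=np.load("top0.npz")["im"]; s=np.load("scene0.npz")["im"]
crop(t,205,245,285,350,7,"pics/t_rest.png")
crop(t,405,130,585,250,4,"pics/t_cab.png")
crop(s,240,165,340,240,8,"pics/s_rest.png")
crop(s,200,340,330,420,6,"pics/s_ton.png")
```

```text
(no output)
```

View pics/t_rest.png

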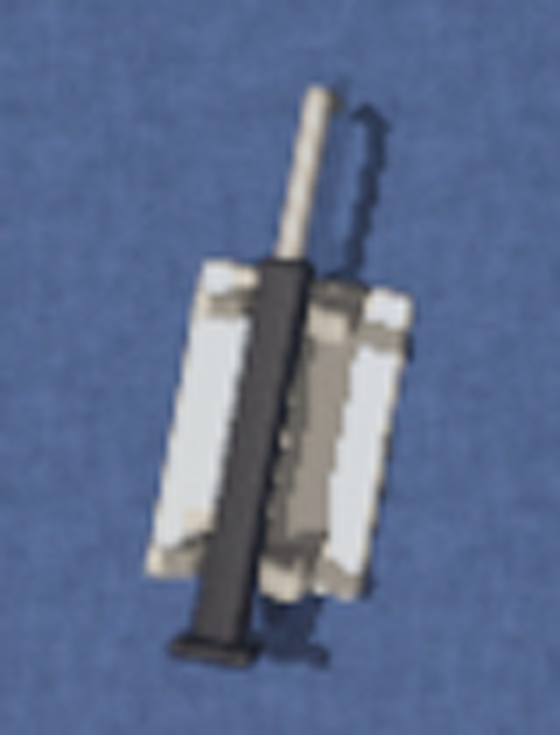

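View pics/t_cab.png

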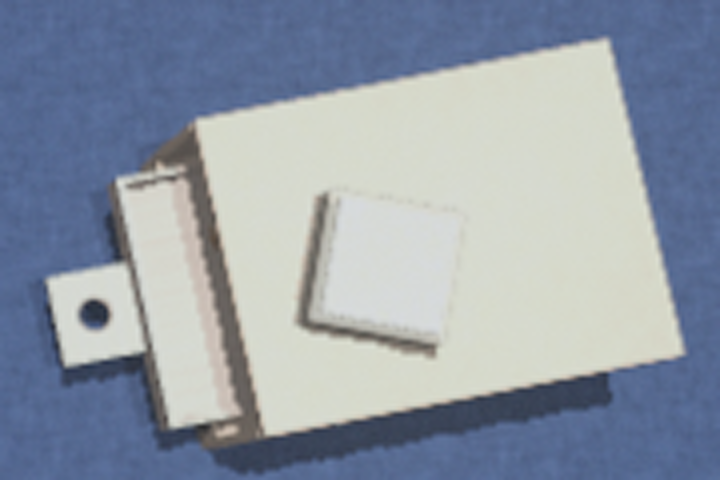

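View pics/s_rest.png

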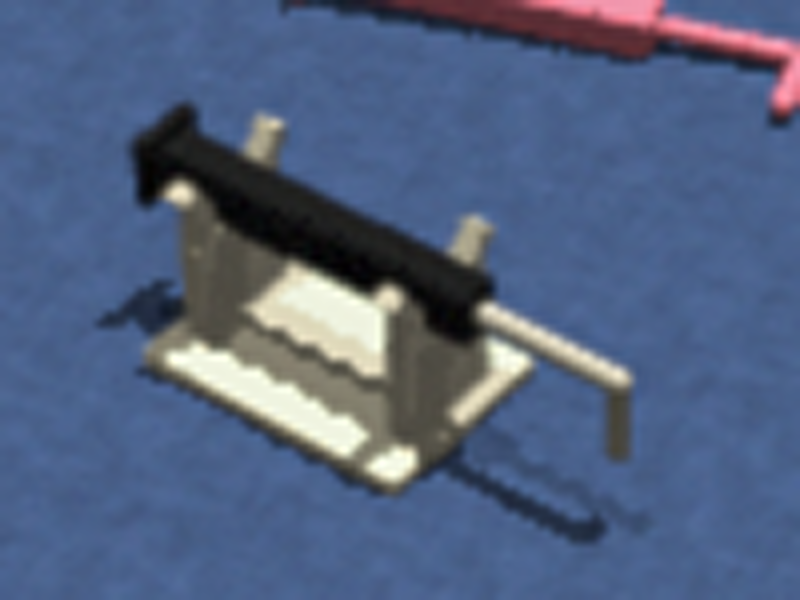

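View pics/s_ton.png

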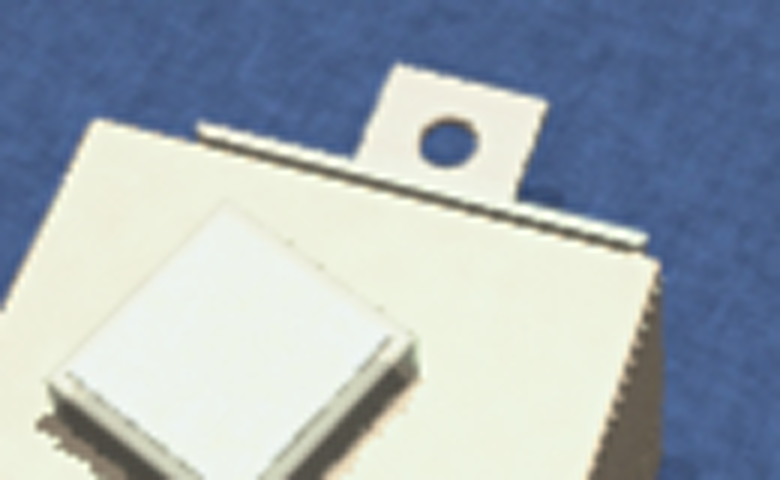

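The top crop shows the handle's top face running from (288,261) to (220,640) with the rod end at (320,90). The hole is at (95,313), and the cabinet top corners are at (195,118), (610,38), (685,355) and (258,440). In the scene crop the hole is at (449,142), the tip at (619,455), and the bend at (622,380).

Run:
```python
from h import *
np.set_printoptions(precision=4,suppress=True)
f=lambda p,u0,v0,s:(u0+(p[0]+.5)/s-.5,v0+(p[1]+.5)/s-.5)
R=lambda p:f(p,205,245,7); C=lambda p:f(p,405,130,4); S=lambda p:f(p,240,165,8); G=lambda p:f(p,200,340,6)
a=atz("top",*R((288,261)),.065);b=atz("top",*R((220,640)),.065);e=atz("top",*R((321,88)),.055)
print("handle front",a,"rear",b,"len",np.linalg.norm(a-b),"rod end",e,"yaw",np.arctan2(*(a-b)[1::-1]),np.arctan2(*(e-b)[1::-1]), "mid",(a+b)/2)
c=[atz("top",*R(p),.008)for p in((205,262),(412,292),(362,600),(148,575))]
print("rest",*c,np.mean(c,0),[np.linalg.norm(c[i]-c[i-1])for i in range(4)])
fm=(c[0]+c[1]-c[2]-c[3]);print("rest yaw",np.arctan2(fm[1],fm[0]))
print("scene bend",atz("scene",*S((622,380)),.057),"tip",atz("scene",*S((619,457)),.025))
print("scene handle front top mid",atz("scene",*S((478,290)),.065))
c=[atz("top",*C(p),.110)for p in((195,118),(610,38),(685,355),(258,440))]
print("cab",*c,"c",np.mean(c,0),[np.linalg.norm(c[i]-c[i-1])for i in range(4)])
x=(c[1]+c[2]-c[0]-c[3]);print("cab yaw",np.arctan2(x[1],x[0]))
h=atz("top",*C((95,313)),.049);print("hole top",h)
g=atz("scene",*G((449,142)),.049);print("hole scene",g)
print("tongue front",atz("top",*C((45,278)),.049),atz("top",*C((62,367)),.049),"scene",atz("scene",*G((398,62)),.049),atz("scene",*G((550,100)),.049))
d=np.load("top0.npz")["d"]
for p in (C((80,290)),C((110,340)),C((450,100)),R((255,450))):
    u,v=map(round,p); print("depth",unproj("top",u,v,d[v,u]))
```

```text
handle front [0.4985 0.2342 0.065 ] rear [0.3824 0.2539 0.065 ] len 0.11778260987054288 rod end [0.5525 0.2261 0.055 ] yaw -0.1680253054484961 -0.16174557574138446 mid [0.4405 0.244  0.065 ]
rest [0.4967 0.2716 0.008 ] [0.4869 0.2032 0.008 ] [0.387  0.2187 0.008 ] [0.3948 0.289  0.008 ] [0.4414 0.2457 0.008 ] [np.float64(0.10336440109110036), np.float64(0.06912357821058773), np.float64(0.10116889142135607), np.float64(0.07071303121401626)]
rest yaw -0.16154578823641344
scene bend [0.5527 0.2269 0.057 ] tip [0.5513 0.2277 0.025 ]
scene handle front top mid [0.5013 0.235  0.065 ]
cab [ 0.7551 -0.206   0.11  ] [ 0.7961 -0.4213  0.11  ] [ 0.6301 -0.4526  0.11  ] [ 0.5866 -0.2343  0.11  ] c [ 0.692  -0.3285  0.11  ] [np.float64(0.1708190969060091), np.float64(0.21916664956317405), np.float64(0.16899691893658964), np.float64(0.22265217739868362)]
cab yaw -1.3784962470021738
hole top [ 0.6615 -0.1671  0.049 ]
hole scene [ 0.6639 -0.1676  0.049 ]
tongue front [ 0.6812 -0.1399  0.049 ] [ 0.6315 -0.1484  0.049 ] scene [ 0.6353 -0.1497  0.049 ] [ 0.6842 -0.1404  0.049 ]
depth [ 0.6748 -0.1601  0.0482]
depth [ 0.6457 -0.1749  0.0485]
depth [ 0.7625 -0.3367  0.1119]
depth [0.4401 0.2437 0.0654]
```

```bash
cat >> h.py <<'E'
from scipy.spatial.transform import Rotation as Ro
def down(psi): 
    c,s=np.cos(psi),np.sin(psi); return Ro.from_matrix(np.array([[c,s,0],[s,-c,0],[0,0,-1.]]))
def inc(p,psi,base=None):
    if base is None:
        st=ctrl.get_state(); p0=st["eef_pos"]; r0=Ro.from_quat(st["tcp_rot"])
    else: p0,r0=np.array(base[0]),down(base[1])
    d=r0.inv().apply(np.array(p)-p0)*100; w=(r0.inv()*down(psi)).as_rotvec()
    print("inc",np.round(w,4),np.round(d,3))
def show():
    st=ctrl.get_state(); R=Ro.from_quat(st["tcp_rot"]).as_matrix()
    print("t",round(st["time"],2),"p",np.round(st["eef_pos"],4),"psi",round(np.arctan2(R[1,0],R[0,0]),4),"z",np.round(R[:,2],4),"F",np.round(st["contact_force"],2),"op",round(st["opening"],3),"q",np.round(st["qpos"],3))
E
python3 - <<'E'
from h import *
inc((0.53,-0.15,0.23),1.635); inc((.4414,.2447,.16),2.977,((0.53,-0.15,0.23),1.635))
E
```

```text
inc [-0.0016 -0.0016 -1.3002] [ 45.117 -35.859   1.496]
inc [ 0.     0.    -1.342] [39.957 -6.309  7.   ]
```

Emit:
servo_tool(increments="0 0 -0.125 3.2 -2.6 0.1 6; 0 0 -0.25 6.4 -5.1 0.2 6; 0 0 -0.375 9.6 -7.7 0.3 6; 0 0 -0.5 12.8 -10.2 0.4 6; 0 0 -0.62 16 -12.8 0.5 6; 0 0 -0.74 19.2 -15.3 0.6 6; 0 0 -0.86 22.4 -17.9 0.7 6; 0 0 -0.98 25.6 -20.4 0.8 6; 0 0 -1.1 28.8 -23 0.9 6; 0 0 -1.22 32 -25.5 1 6")

```text
time: 0.93
eef_pos: [0.4407, -0.2894, 0.2349]
tcp_rot: [0.711, 0.703, 0.0, -0.0]
contact_force: [0.2, -0.6, 0.2]
opening: 0.697
```

Run:
```python
from h import *
show(); inc((0.53,-0.1,0.20),2.2);inc((.4414,.2447,.16),2.977)
```

```text
t 0.93 p [ 0.4407 -0.2894  0.2349] psi 1.5605 z [-4.e-04  5.e-04 -1.e+00] F [ 0.24 -0.63  0.2 ] op 0.697 q [-0.774 -0.032  1.948  0.     1.227 -0.763]
inc [-2.000e-04 -6.000e-04 -6.395e-01] [19.025  8.739  3.494]
inc [ 0.0000e+00 -7.0000e-04 -1.4165e+00] [53.4   -0.476  7.514]
```

Emit:
servo_tool(increments="0 0 -0.12 3.8 1.5 0.2 6; 0 0 -0.24 7.6 3 0.4 6; 0 0 -0.36 11.5 4.5 0.6 6; 0 0 -0.48 15.5 5.5 0.8 6; 0 0 -0.6 19.5 6 1 6; 0 0 -0.72 23.5 6 1.4 6; 0 0 -0.84 27.5 6 1.8 6; 0 0 -0.96 31.5 6 2.2 6; 0 0 -1.08 35.5 5.5 2.6 6; 0 0 -1.2 39.5 4.5 3 6")

```text
time: 1.77
eef_pos: [0.4913, 0.1046, 0.2049]
tcp_rot: [0.189, 0.982, 0.0, 0.0]
contact_force: [1.5, -0.8, -0.1]
opening: 0.699
```

Run:
```python
from h import *
show(); inc((.4414,.2447,.12),2.977)
```

```text
t 1.77 p [0.4913 0.1046 0.2049] psi 2.7605 z [ 2.e-04  1.e-04 -1.e+00] F [ 1.54 -0.77 -0.12] op 0.699 q [ 0.007 -0.061  2.033  0.     1.17  -1.182]
inc [ 2.000e-04  2.000e-04 -2.165e-01] [ 9.848 11.145  8.495]
```

Emit:
servo_tool(increments="0 0 -0.1 2.4 2.8 1.5 6; 0 0 -0.2 4.9 5.6 3 6; 0 0 -0.215 7.4 8.4 4.5 6; 0 0 -0.215 9.85 11.15 6 6; 0 0 -0.2165 9.85 11.15 8.4 6; 0 0 -0.2165 9.85 11.15 8.4 6")

```text
time: 2.27
eef_pos: [0.438, 0.2438, 0.1165]
tcp_rot: [0.083, 0.997, -0.002, -0.004]
contact_force: [-0.2, -2.3, 0.2]
opening: 0.704
```

Run:
```python
from h import *
show(); inc((.4414,.2447,.05),2.977)
im,d=ctrl.read_camera("scene"); crop(im,200,120,360,240,5,"pics/s1.png")
```

```text
t 2.27 p [0.438  0.2438 0.1165] psi 2.9754 z [-0.0092 -0.003  -1.    ] F [-0.19 -2.26  0.18] op 0.704 q [ 0.305  0.058  2.093 -0.     1.001 -1.099]
inc [-0.0044 -0.0085 -0.0016] [-0.377  0.177  6.644]
```

View pics/s1.png

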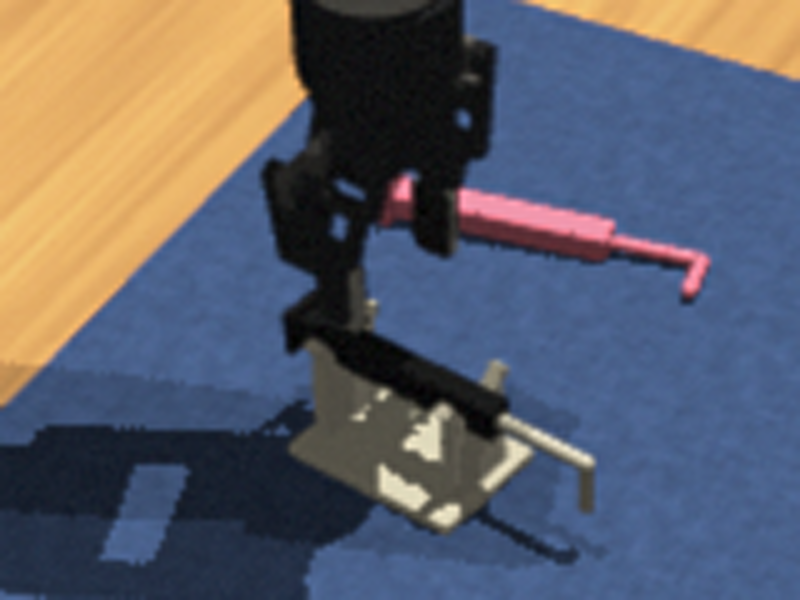

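The gripper is above the handle with its fingers on either side. The scene crop has the hook running (330,330)–(590,480), undisturbed. Next I descend.

Emit:
servo_tool(increments="0 -0.004 0 -0.2 0.1 2 6; -0.004 -0.0085 -0.0016 -0.38 0.18 4 6; -0.0044 -0.0085 -0.0016 -0.38 0.18 5.5 6; -0.0044 -0.0085 -0.0016 -0.38 0.18 6.6 6; -0.0044 -0.0085 -0.0016 -0.38 0.18 6.6 6; -0.0044 -0.0085 -0.0016 -0.38 0.18 6.6 6")

```text
time: 2.82
eef_pos: [0.4471, 0.2437, 0.0558]
tcp_rot: [0.085, 0.996, 0.002, 0.004]
contact_force: [0.5, 0.3, -0.1]
opening: 0.702
```

Run:
```python
from h import *
show(); inc((.4414,.2447,.05),2.977)
im,d=ctrl.read_camera("scene"); crop(im,220,140,340,240,6,"pics/s2.png")
```

```text
t 2.82 p [0.4471 0.2437 0.0558] psi 2.9715 z [ 0.0092  0.0029 -1.    ] F [ 0.46  0.26 -0.11] op 0.702 q [ 0.3    0.167  2.107  0.     0.858 -1.101]
inc [ 0.0044  0.0086 -0.0055] [0.584 0.002 0.578]
```

View pics/s2.png

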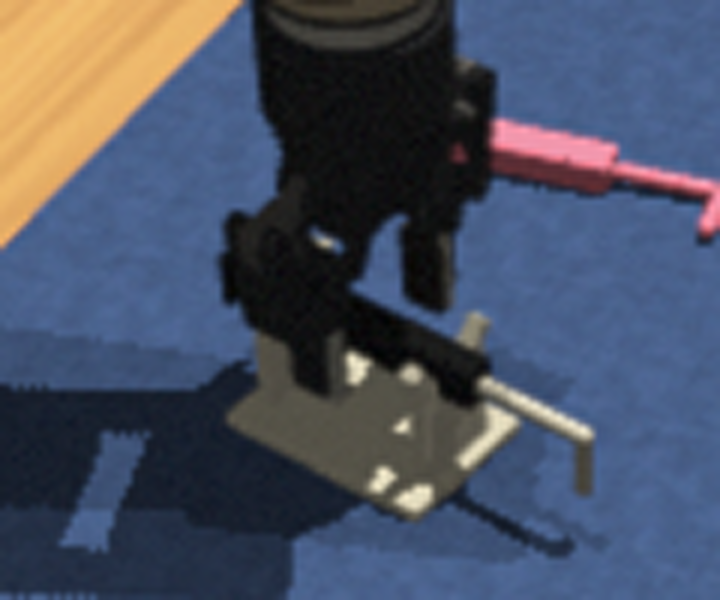

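Emit:
servo_tool(increments="0.0044 0.0086 -0.0055 0.58 0 0.5 6; 0.0044 0.0086 -0.0055 0.58 0 0.5 6; 0.0044 0.0086 -0.0055 0.58 0 0.5 6; 0.0044 0.0086 -0.0055 0.58 0 0.5 6")

```text
time: 3.2
eef_pos: [0.4409, 0.2454, 0.0507]
tcp_rot: [0.081, 0.997, 0.0, 0.0]
contact_force: [0.4, -0.1, 0.4]
opening: 0.704
```

Run:
```python
from h import *
show(); inc((.4414,.2447,.05),2.977)
im,d=ctrl.read_camera("scene"); crop(im,220,140,340,240,6,"pics/s3.png")
im,d=ctrl.read_camera("top"); crop(im,205,245,285,350,5,"pics/t3.png");show()
```

```text
t 3.2 p [0.4409 0.2454 0.0507] psi 2.9787 z [ 6.e-04  2.e-04 -1.e+00] F [ 0.43 -0.1   0.36] op 0.704 q [ 0.307  0.171  2.115 -0.     0.855 -1.101]
inc [0.0003 0.0006 0.0017] [-0.058 -0.064  0.072]
t 3.3 p [0.441  0.2454 0.0506] psi 2.9786 z [ 6.e-04  2.e-04 -1.e+00] F [ 0.1   0.52 -0.21] op 0.703 q [ 0.306  0.171  2.114  0.     0.855 -1.101]
```

View pics/s3.png

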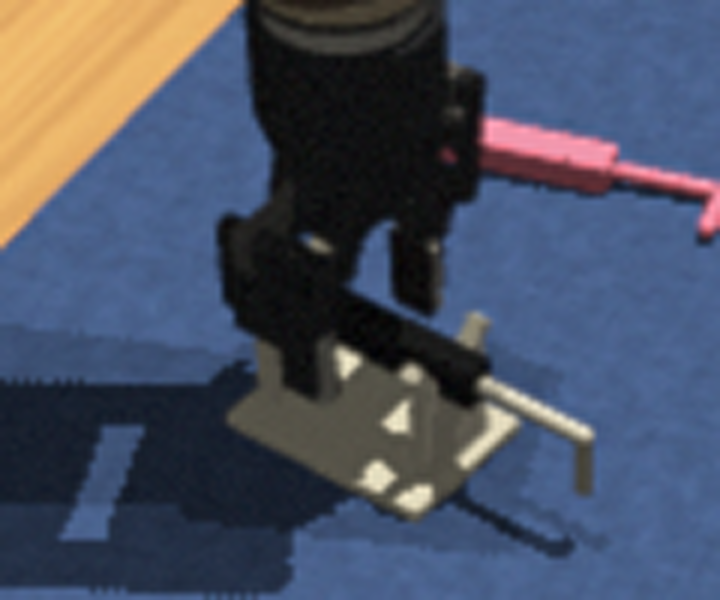

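View pics/t3.png

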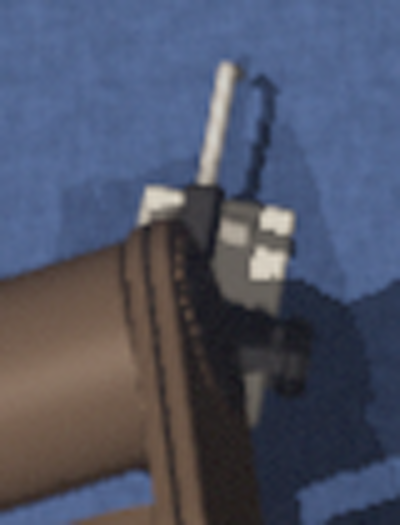

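The fingers stand on both sides of the handle between the forks, with the near finger at about (315,370) in the scene crop. Next I close and lift slightly.

Emit:
servo_tool(increments="0 0 0 0 0 0 4; 0 0 0 0 0 0 2; 0 0 0 0 0 0 1; 0 0 0 0 0 0 1; 0 0 0 0 0 0 1; 0 0 0 0 0 0 1; 0 0 0 0 0 0 1", grip_force=90)

```text
time: 3.88
eef_pos: [0.441, 0.2453, 0.0506]
tcp_rot: [0.082, 0.997, 0.0, 0.0]
contact_force: [-0.3, -0.1, 2.3]
opening: 0.17
```

Run:
```python
from h import *
show()
```

```text
t 3.88 p [0.441  0.2453 0.0506] psi 2.9783 z [ 4.e-04  2.e-04 -1.e+00] F [-0.28 -0.13  2.28] op 0.17 q [ 0.306  0.172  2.114  0.     0.855 -1.101]
```

Emit:
servo_tool(increments="0 0 0 0 0 -1 1; 0 0 0 0 0 -2.5 1; 0 0 0 0 0 -4.5 1; 0 0 0 0 0 -7 1; 0 0 0 0 0 -9 1; 0 0 0 0 0 -10 1; 0 0 0 0 0 -10 1; 0 0 0 0 0 -10 1")

```text
time: 4.55
eef_pos: [0.4406, 0.2452, 0.1502]
tcp_rot: [0.081, 0.997, 0.0, 0.0]
contact_force: [-0.3, -0.6, -1.5]
opening: 0.167
```

Run:
```python
from h import *
show()
im,d=ctrl.read_camera("scene"); crop(im,220,90,340,240,4,"pics/s4.png")
cv2.imwrite("pics/s4.png",np.hstack([cv2.imread("pics/s4.png"),np.zeros((600,10,3),np.uint8)]))
im,d=ctrl.read_camera("top"); crop(im,205,215,305,350,4,"pics/t4.png")
```

```text
t 4.55 p [0.4406 0.2452 0.1502] psi 2.9785 z [ 1.e-04  0.e+00 -1.e+00] F [-0.28 -0.59 -1.45] op 0.167 q [ 0.306  0.01   2.071 -0.     1.06  -1.101]
```

View pics/s4.png

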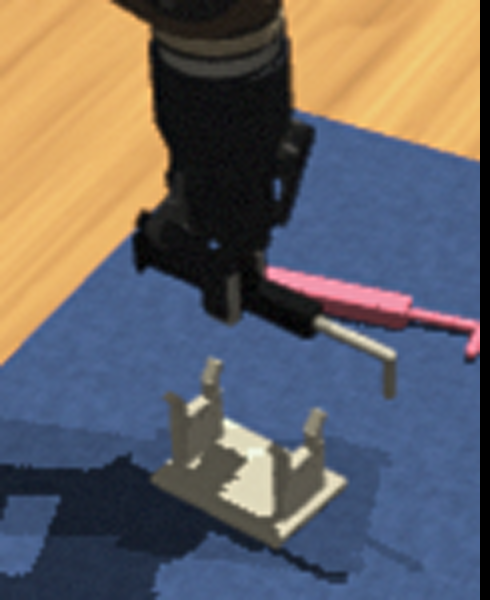

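View pics/t4.png

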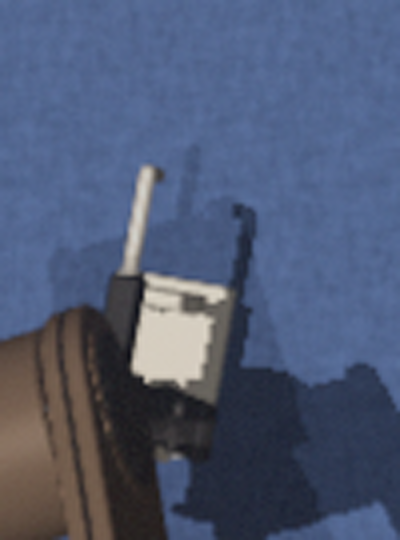

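The hook is out of its rest and level: in the scene crop the bend is at (392,355) and the tip at (390,396). I check the tip's position relative to the TCP.

Run:
```python
from h import *
np.set_printoptions(precision=4,suppress=True)
f=lambda p,u0,v0,s:(u0+(p[0]+.5)/s-.5,v0+(p[1]+.5)/s-.5)
psi=2.9785; R=down(psi); tcp=np.array([.4406,.2452,.1502])
for n,p in (("s bend",atz("scene",*f((392,357),220,90,4),.1546)),("s tip",atz("scene",*f((390,397),220,90,4),.1246)),("t bend(+4)",atz("top",*f((152,168),205,215,4),.1586))):
    print(n,p,"tool",R.inv().apply(p-tcp))
# predicted tip
tip=tcp+R.apply([-.110,0,-.0044+.030]); print("pred tip",tip,proj("scene",tip),f((390,397),220,90,4))
# plan: tip to hole
hole=np.array([.6625,-.1673]); cx=np.array([np.cos(-1.38),np.sin(-1.38)])
o=hole-.110*cx-0.0*cx; print("tcp target over hole",o,"psi",-1.38+np.pi)
inc((o[0],o[1],.12),-1.38+np.pi)
```

```text
s bend [0.5527 0.2283 0.1546] tool [-0.1134  0.0015 -0.0044]
s tip [0.551  0.2293 0.1246] tool [-0.1115  0.0022  0.0256]
t bend(+4) [0.5503 0.2243 0.1586] tool [-0.1117 -0.0028 -0.0084]
pred tip [0.5491 0.2273 0.1246] [315.9912 189.1237] (317.125, 188.875)
tcp target over hole [ 0.6416 -0.0593] psi 1.7615926535897932
inc [-0.0032 -0.0017  1.2168] [-24.886 -26.724   2.817]
```

Run:
```python
from h import *
s=np.load("scene0.npz")["im"];t=np.load("top0.npz")["im"]
crop(s,350,255,430,345,6,"pics/s_sp.png");crop(t,300,115,370,185,6,"pics/t_sp.png")
```

```text
(no output)
```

View pics/s_sp.png

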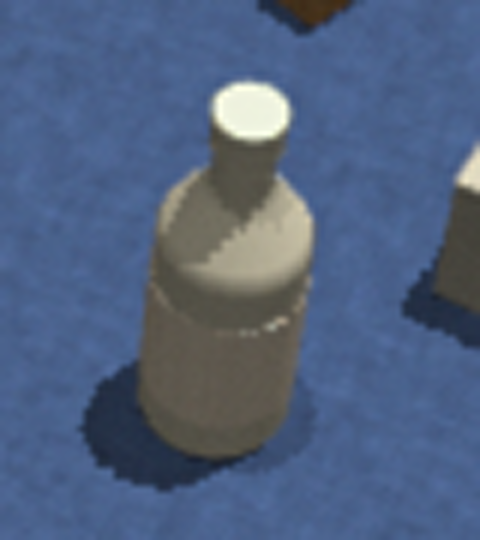

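View pics/t_sp.png

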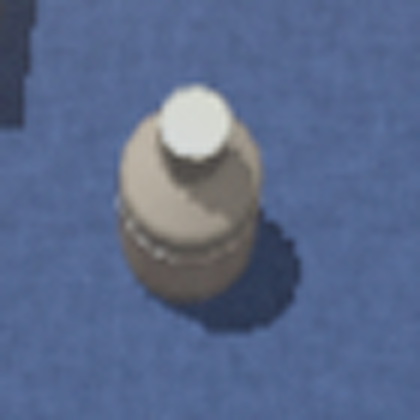

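Run:
```python
from h import *
print(atz("top",300+195/6,115+122/6,.15),atz("scene",350+251/6,255+111/6,.15))
```

```text
[0.79496767 0.0468804  0.15      ] [0.79962549 0.04679423 0.15      ]
```

The spray is at about (0.797, 0.047), well clear of the path. Next I move above the hole.

Emit:
servo_tool(increments="0 0 0.1 -2 -2.2 0 1; 0 0 0.22 -4.5 -5 0 1; 0 0 0.34 -7 -7.5 0 1; 0 0 0.46 -9.5 -10.2 0 1; 0 0 0.58 -12 -13 0 1; 0 0 0.7 -14.5 -15.7 0 1; 0 0 0.82 -17 -18.4 0 1; 0 0 0.94 -19.5 -21 0 1; 0 0 1.06 -22 -23.7 0 1; 0 0 1.18 -24.3 -26.2 0 1")

```text
time: 5.48
eef_pos: [0.6378, -0.0545, 0.1477]
tcp_rot: [0.625, 0.781, -0.001, -0.002]
contact_force: [-0.4, 0.3, -1.1]
opening: 0.171
```

Emit:
servo_tool(increments="0 0 0.0368 -0.7 -0.3 1 1; 0 0 0.0368 -0.7 -0.3 2 1; 0 0 0.0368 -0.7 -0.3 2.5 1; 0 0 0.0368 -0.7 -0.3 2.5 1; 0 0 0.0368 -0.7 -0.3 2.5 1; 0 0 0.0368 -0.7 -0.3 2.5 1")

```text
time: 5.98
eef_pos: [0.6362, -0.0588, 0.1252]
tcp_rot: [0.636, 0.772, -0.0, -0.0]
contact_force: [0.6, 0.4, -0.3]
opening: 0.172
```

Run:
```python
from h import *
show(); inc((.6416,-.0593,.12),1.7616)
im,d=ctrl.read_camera("scene"); np.savez("s5.npz",im=im); crop(im,200,260,360,400,5,"pics/s5.png")
im,d=ctrl.read_camera("top"); np.savez("t5.npz",im=im);crop(im,350,150,480,260,5,"pics/t5.png")
```

```text
t 5.98 p [ 0.6362 -0.0588  0.1252] psi 1.7638 z [-5.e-04  3.e-04 -1.e+00] F [ 0.62  0.36 -0.25] op 0.172 q [-0.251  0.328  1.757  0.     1.058 -0.444]
inc [-0.0004 -0.0004  0.0022] [-0.15   0.517  0.518]
```

View pics/s5.png

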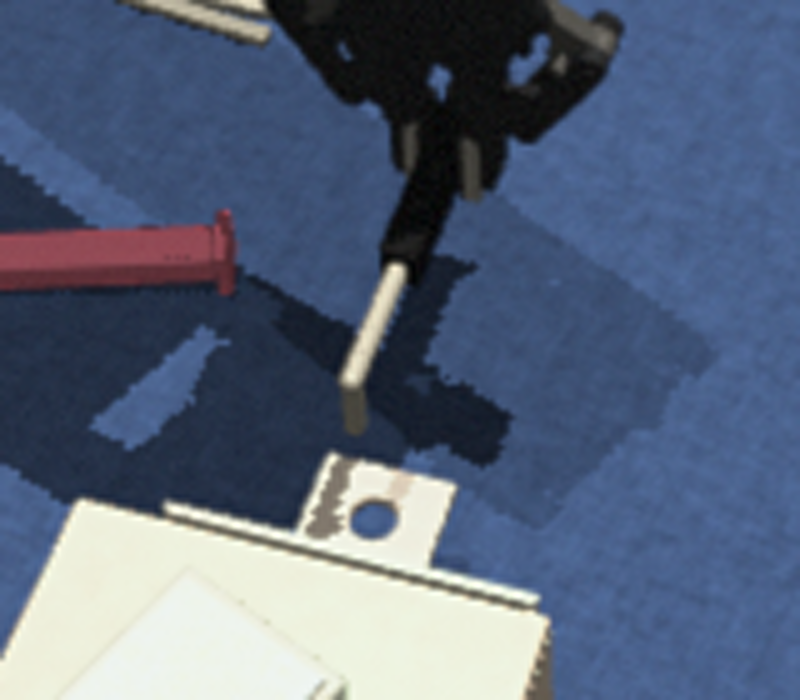

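View pics/t5.png

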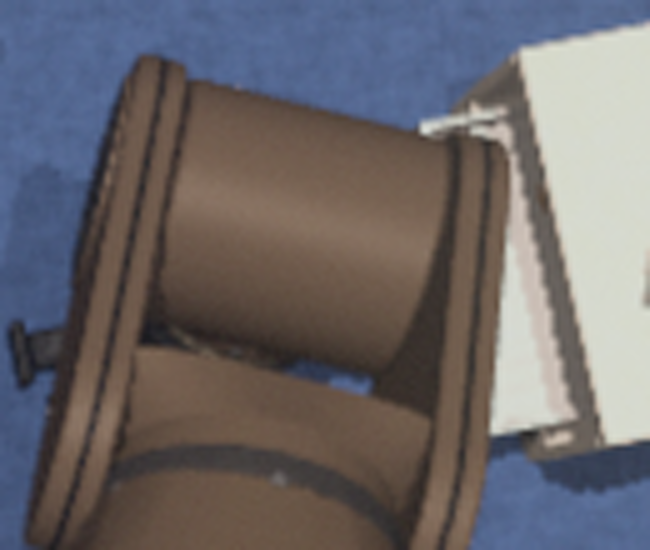

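Scene crop: bend at (352,382), tip bottom at (354,431), hole at (374,519). The top camera is blocked by the arm.

Run:
```python
from h import *
np.set_printoptions(precision=4,suppress=True)
im=np.load("s5.npz")["im"]; crop(im,255,325,305,375,12,"pics/s5b.png")
f=lambda p,u0,v0,s:(u0+(p[0]+.5)/s-.5,v0+(p[1]+.5)/s-.5)
tcp=np.array([.6362,-.0588,.1252]); R=down(1.7638)
pt=tcp+R.apply([-.110,0,.0256]); print("pred tip",pt,(proj("scene",pt)-(200,260)+.5)*5)
print("scene tip",atz("scene",*f((354,432),200,260,5),.0996),"bend",atz("scene",*f((352,384),200,260,5),.1296))
print("hole",atz("scene",*f((374,519),200,260,5),.049))
```

```text
pred tip [ 0.6573 -0.1668  0.0996] [352.1834 430.991 ]
scene tip [ 0.6584 -0.1669  0.0996] bend [ 0.6596 -0.167   0.1296]
hole [ 0.664  -0.1679  0.049 ]
```

View pics/s5b.png

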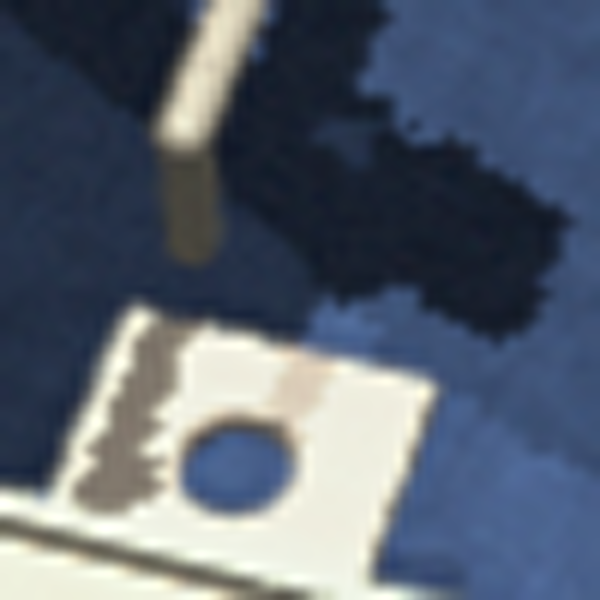

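Emit:
servo_tool(increments="0 0 0 -0.1 0.25 0.5 1; 0 0 0.002 -0.2 0.53 1.5 1; 0 0 0.002 -0.2 0.53 2.8 1; 0 0 0.002 -0.2 0.53 3.6 1; 0 0 0.002 -0.2 0.53 4 1; 0 0 0.002 -0.2 0.53 4 1; 0 0 0.002 -0.2 0.53 4 1; 0 0 0.002 -0.2 0.53 4 1")

```text
time: 6.75
eef_pos: [0.6426, -0.0613, 0.0856]
tcp_rot: [0.637, 0.771, 0.0, 0.0]
contact_force: [0.1, 0.4, -1.0]
opening: 0.168
```

Run:
```python
from h import *
np.set_printoptions(precision=4,suppress=True)
show()
im,d=ctrl.read_camera("scene"); np.savez("s6.npz",im=im); crop(im,250,325,310,375,12,"pics/s6.png")
st=ctrl.get_state();tip=st["eef_pos"]+Ro.from_quat(st["tcp_rot"]).apply([-.110,0,.0256]); print("tip",tip,(proj("scene",tip)-(250,325)+.5)*12)
for a in (.6625,-.1673),(.664,-.168): print((proj("scene",np.r_[a,.049])-(250,325)+.5)*12)
```

```text
t 6.75 p [ 0.6426 -0.0613  0.0856] psi 1.7595 z [ 0.0006 -0.0001 -1.    ] F [ 0.1   0.43 -0.98] op 0.168 q [-0.252  0.39   1.757  0.     0.994 -0.441]
tip [ 0.6634 -0.1694  0.0604] [286.279  431.3751]
[292.3034 459.9325]
[298.5398 467.2675]
```

View pics/s6.png

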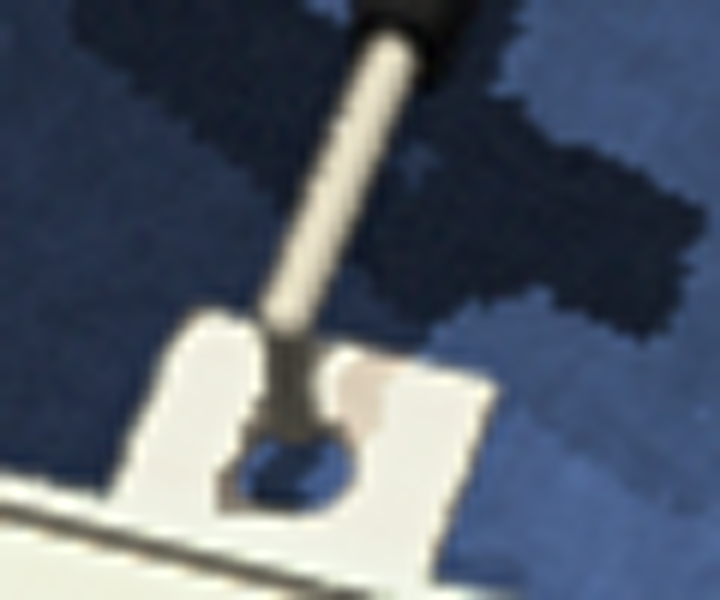

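Run:
```python
from h import *
np.set_printoptions(precision=4,suppress=True)
f=lambda p,u0,v0,s:(u0+(p[0]+.5)/s-.5,v0+(p[1]+.5)/s-.5)
print(atz("scene",*f((292,435),250,325,12),.0604),atz("scene",*f((296,465),250,325,12),.049))
```

```text
[ 0.6646 -0.1696  0.0604] [ 0.6636 -0.1679  0.049 ]
```

The tip stands over the hole at (292,435), with the hole centre at (296,465), and is within 2 mm in plan. Now I lower it in.

Emit:
servo_tool(increments="0 0 0 0.15 -0.05 0.4 1; 0 0 0 0.15 -0.05 0.8 1; 0 0 0 0.15 -0.05 1.2 1; 0 0 0 0.15 -0.05 1.6 1; 0 0 0 0.15 -0.05 2 1; 0 0 0 0.15 -0.05 2.4 1; 0 0 0 0.15 -0.05 2.6 1; 0 0 0 0.15 -0.05 2.6 1; 0 0 0 0.15 -0.05 2.6 1; 0 0 0 0.15 -0.05 2.6 1")

```text
time: 7.63
eef_pos: [0.6417, -0.0599, 0.0595]
tcp_rot: [0.637, 0.771, 0.0, 0.0]
contact_force: [0.2, 0.1, -0.6]
opening: 0.172
```

Run:
```python
from h import *
np.set_printoptions(precision=4,suppress=True)
show()
im,d=ctrl.read_camera("scene"); crop(im,240,315,320,375,10,"pics/s7.png")
st=ctrl.get_state();tip=st["eef_pos"]+Ro.from_quat(st["tcp_rot"]).apply([-.110,0,.0256]); print("tip",tip,st["contact_force"],st["wrist_torque"])
```

```text
t 7.63 p [ 0.6417 -0.0599  0.0595] psi 1.7596 z [ 0.0004 -0.0002 -1.    ] F [ 0.17  0.06 -0.64] op 0.172 q [-0.25   0.424  1.766 -0.     0.951 -0.439]
tip [ 0.6624 -0.1679  0.034 ] [ 0.7457 -0.8071 -0.7175] [-0.0126  0.0787  0.0273]
```

View pics/s7.png

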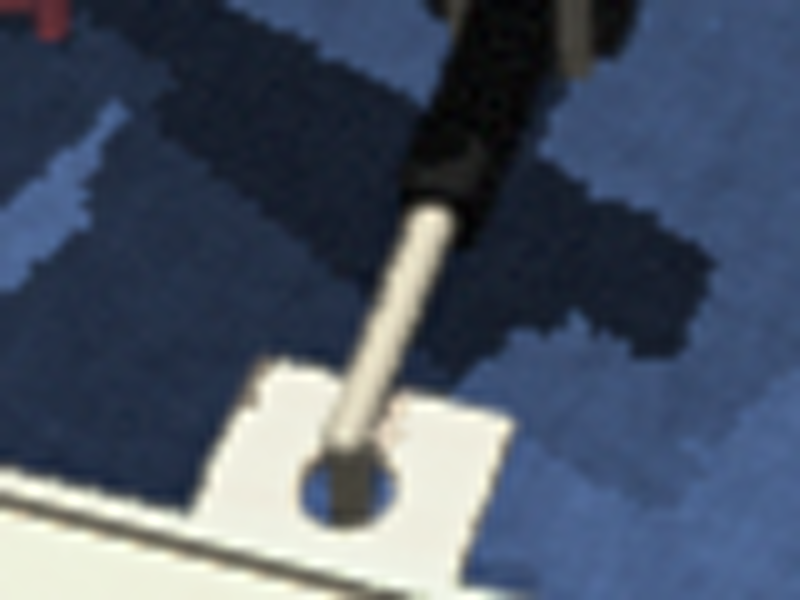

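The rod stands in the hole at (350,490) in the crop, with its tip about 15 mm below the tongue top. Next I pull gently.

Emit:
servo_tool(increments="0 0 0 0.1 0 0 1; 0 0 0 0.2 0 0 1; 0 0 0 0.3 0 0 1; 0 0 0 0.4 0 0 1; 0 0 0 0.5 0 0 1; 0 0 0 0.6 0 0 1; 0 0 0 0.75 0 0 1; 0 0 0 0.9 0 0 1; 0 0 0 1.1 0 0 1; 0 0 0 1.3 0 0 1")

```text
time: 8.52
eef_pos: [0.6391, -0.0471, 0.0593]
tcp_rot: [0.637, 0.771, -0.0, 0.0]
contact_force: [-0.5, -3.1, -2.2]
opening: 0.172
```

```bash
cat > f.py <<'E'
from h import *
st=ctrl.get_state();R=Ro.from_quat(st["tcp_rot"]); u=np.array([-.19,.982,0])
tip=st["eef_pos"]+R.apply([-.110,0,.0256]); w=R.inv().apply(st["contact_force"])
print("t",round(st["time"],2),"travel mm",round(1e3*(tip[:2]-[.6633,-.1676])@u[:2],1),"F tool",np.round(w,2),"pull",round(-st["contact_force"]@u,2),"tq",np.round(st["wrist_torque"],2),"p",np.round(st["eef_pos"],4))
E
python3 f.py
```

```text
t 8.52 travel mm 12.9 F tool [-2.93 -1.06  2.23] pull 2.93 tq [-0.38 -0.08 -0.  ] p [ 0.6391 -0.0471  0.0593]
```

Emit:
servo_tool(increments="0 0 0 0.3 0 0 1; 0 0 0 0.65 0 0 1; 0 0 0 1.05 0 0 1; 0 0 0 1.5 0 0 1; 0 0 0 1.95 0 0 1; 0 0 0 2.4 0 0 1; 0 0 0 2.8 0 0 1; 0 0 0 3.15 0 0 1; 0 0 0 3.4 0 0 1; 0 0 0 3.5 0 0 1")

```text
time: 9.35
eef_pos: [0.6323, -0.0121, 0.0592]
tcp_rot: [0.637, 0.771, -0.0, -0.0]
contact_force: [-0.1, -3.2, -2.0]
opening: 0.172
```

```bash
python3 f.py
python3 - <<'E'
from h import *
im,d=ctrl.read_camera("scene"); crop(im,200,255,340,400,4,"pics/s8.png")
E
```

```text
t 9.35 travel mm 48.6 F tool [-3.1  -0.71  1.96] pull 3.09 tq [-0.46  0.04 -0.08] p [ 0.6323 -0.0121  0.0592]
```

View pics/s8.png

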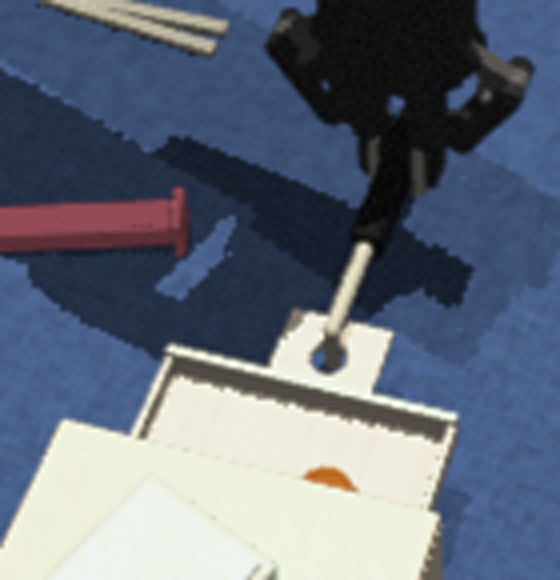

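The tray follows, with the rod against the hole's front edge at (330,340) and the jar just appearing at (328,480). Now I go in small steps.

Emit:
servo_tool(increments="0 0 0 0.1 0 0 1; 0 0 0 0.2 0 0 1; 0 0 0 0.3 0 0 1; 0 0 0 0.4 0 0 1; 0 0 0 0.5 0 0 1; 0 0 0 0.6 0 0 1; 0 0 0 0.7 0 0 1")

```text
time: 9.98
eef_pos: [0.6311, -0.0057, 0.0593]
tcp_rot: [0.637, 0.771, -0.0, -0.0]
contact_force: [0.9, -3.4, -1.0]
opening: 0.168
```

```bash
python3 f.py
```

```text
t 9.98 travel mm 55.0 F tool [-3.53  0.23  1.  ] pull 3.53 tq [-0.49  0.03 -0.04] p [ 0.6311 -0.0057  0.0593]
```

Emit:
servo_tool(increments="0 0 0 0.08 0 0 1; 0 0 0 0.16 0 0 1; 0 0 0 0.16 0 0 1")

```text
time: 10.23
eef_pos: [0.6307, -0.004, 0.0592]
tcp_rot: [0.637, 0.771, -0.0, -0.0]
contact_force: [0.1, -2.2, -1.6]
opening: 0.168
```

Emit:
servo_tool(increments="0 0 0 0.07 0 0 1; 0 0 0 0.15 0 0 1; 0 0 0 0.15 0 0 1")

```text
time: 10.48
eef_pos: [0.6305, -0.0026, 0.0592]
tcp_rot: [0.637, 0.771, -0.0, -0.0]
contact_force: [0.3, -2.6, -1.0]
opening: 0.171
```

Emit:
servo_tool(increments="0 0 0 0.07 0 0 1; 0 0 0 0.15 0 0 1; 0 0 0 0.15 0 0 1")

```text
time: 10.73
eef_pos: [0.6302, -0.0011, 0.0592]
tcp_rot: [0.637, 0.771, -0.0, -0.0]
contact_force: [-0.7, -1.5, -1.1]
opening: 0.171
```

Emit:
servo_tool(increments="0 0 0 0.07 0 0 1; 0 0 0 0.15 0 0 1; 0 0 0 0.15 0 0 1")

```text
time: 10.98
eef_pos: [0.6299, 0.0004, 0.0592]
tcp_rot: [0.637, 0.771, -0.0, -0.0]
contact_force: [-0.8, -2.3, -1.3]
opening: 0.169
```

```bash
python3 f.py
```

```text
t 10.98 travel mm 61.3 F tool [-2.11 -1.17  1.28] pull 2.11 tq [-0.34  0.1  -0.04] p [6.299e-01 4.000e-04 5.920e-02]
```

Emit:
servo_tool(increments="0 0 0 0.07 0 0 1; 0 0 0 0.15 0 0 1; 0 0 0 0.15 0 0 1")

```text
time: 11.23
eef_pos: [0.6296, 0.0019, 0.0592]
tcp_rot: [0.637, 0.771, -0.0, -0.0]
contact_force: [-0.5, -1.9, -2.1]
opening: 0.166
```

```bash
python3 f.py
```

```text
t 11.23 travel mm 62.8 F tool [-1.76 -0.81  2.1 ] pull 1.76 tq [-0.39  0.05 -0.07] p [0.6296 0.0019 0.0592]
```

Emit:
servo_tool(increments="0 0 0 0.07 0 0 1; 0 0 0 0.15 0 0 1; 0 0 0 0.15 0 0 1")

```text
time: 11.48
eef_pos: [0.6294, 0.0033, 0.0592]
tcp_rot: [0.637, 0.771, -0.0, -0.0]
contact_force: [-0.6, -2.4, -1.4]
opening: 0.171
```

```bash
python3 f.py
```

```text
t 11.48 travel mm 64.3 F tool [-2.29 -1.07  1.42] pull 2.28 tq [-0.32  0.06 -0.12] p [0.6294 0.0033 0.0592]
```

Emit:
servo_tool(increments="0 0 0 0.07 0 0 1; 0 0 0 0.15 0 0 1; 0 0 0 0.15 0 0 1")

```text
time: 11.73
eef_pos: [0.6293, 0.0036, 0.0591]
tcp_rot: [0.637, 0.771, -0.001, 0.001]
contact_force: [-0.3, -6.6, -3.5]
opening: 0.176
```

The force is rising and the motion has stalled: this is the stop.

```bash
python3 f.py
python3 - <<'E'
from h import *
im,d=ctrl.read_camera("scene"); crop(im,200,235,340,400,3.6,"pics/s9.png")
E
python3 f.py
```

```text
t 11.73 travel mm 64.5 F tool [-6.4  -1.53  3.51] pull 6.41 tq [-0.9   0.02 -0.09] p [0.6293 0.0036 0.0591]
t 11.78 travel mm 64.4 F tool [-6.37 -2.13  1.47] pull 6.37 tq [-0.88 -0.05 -0.12] p [0.6293 0.0035 0.0592]
```

View pics/s9.png

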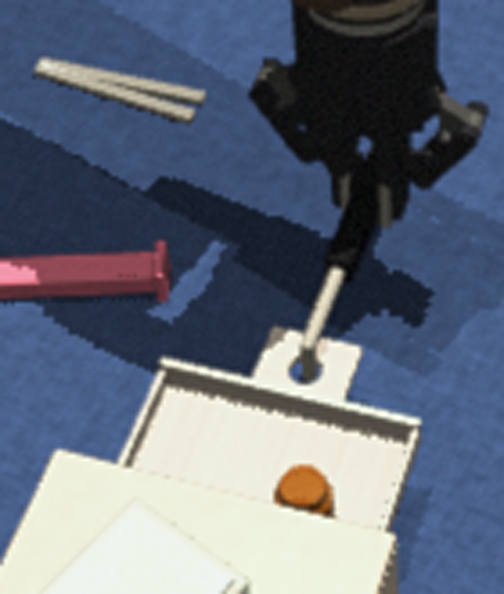

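Emit:
servo_tool(increments="0 0 0 0.04 0 0 1; 0 0 0 0.08 0 0 1; 0 0 0 0.1 0 0 1; 0 0 0 0.1 0 0 1")

```text
time: 12.12
eef_pos: [0.6293, 0.0037, 0.0592]
tcp_rot: [0.637, 0.771, -0.001, 0.001]
contact_force: [0.9, -9.2, -3.3]
opening: 0.17
```

```bash
python3 f.py
```

```text
t 12.12 travel mm 64.5 F tool [-9.2  -0.88  3.33] pull 9.21 tq [-1.21 -0.05 -0.06] p [0.6293 0.0037 0.0592]
```

Emit:
servo_tool(increments="0 0 0 0.03 0 0 1; 0 0 0 0.03 0 0 1; 0 0 0 0.03 0 0 1; 0 0 0 0.03 0 0 1; 0 0 0 0.03 0 0 1; 0 0 0 0.03 0 0 1; 0 0 0 0.03 0 0 1; 0 0 0 0.03 0 0 1")

```text
time: 12.78
eef_pos: [0.6293, 0.0037, 0.0591]
tcp_rot: [0.637, 0.771, -0.001, 0.002]
contact_force: [1.2, -9.0, -3.1]
opening: 0.17
```

Emit:
servo_tool(increments="0 0 0 0 0 0 1; 0 0 0 0 0 0 1; 0 0 0 0 0 0 1; 0 0 0 0 0 0 1; 0 0 0 0 0 0 1; 0 0 0 0 0 0 1")

```text
time: 13.28
eef_pos: [0.6293, 0.0037, 0.0591]
tcp_rot: [0.637, 0.771, -0.001, 0.002]
contact_force: [1.0, -8.5, -3.4]
opening: 0.171
```

```bash
python3 f.py
python3 - <<'E'
from h import *
im,d=ctrl.read_camera("scene"); crop(im,230,285,310,345,9,"pics/s10.png")
E
```

```text
t 13.28 travel mm 64.6 F tool [-8.52 -0.66  3.46] pull 8.54 tq [-1.38 -0.12 -0.04] p [0.6293 0.0037 0.0591]
```

View pics/s10.png

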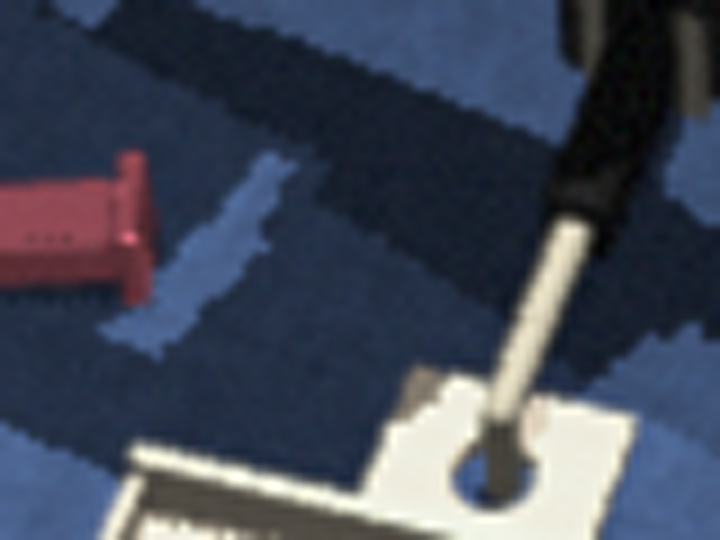

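Emit:
servo_tool(increments="0 0 0 0.04 0 0 1; 0 0 0 0.04 0 0 1; 0 0 0 0.04 0 0 1; 0 0 0 0.04 0 0 1; 0 0 0 0.04 0 0 1; 0 0 0 0.04 0 0 1; 0 0 0 0.04 0 0 1; 0 0 0 0.04 0 0 1; 0 0 0 0.04 0 0 1; 0 0 0 0.04 0 0 1")

```text
time: 14.17
eef_pos: [0.6293, 0.0037, 0.0591]
tcp_rot: [0.637, 0.771, -0.001, 0.002]
contact_force: [0.0, -10.4, -2.7]
opening: 0.166
```

Emit:
servo_tool(increments="0 0 0 0 0 0 1; 0 0 0 0 0 0 1; 0 0 0 0 0 0 1")

```text
time: 14.42
eef_pos: [0.6293, 0.0037, 0.0591]
tcp_rot: [0.637, 0.771, -0.001, 0.002]
contact_force: [1.5, -10.4, -3.2]
opening: 0.168
```

```bash
python3 f.py
```

```text
t 14.42 travel mm 64.6 F tool [-10.52  -0.45   3.22] pull 10.54 tq [-1.5  -0.1  -0.09] p [0.6293 0.0037 0.0591]
```

Held at about 10.4 N for over a second. Next I relax back to the hole's centre.

Emit:
servo_tool(increments="0 0 0 -0.1 0 0 1; 0 0 0 -0.2 0 0 1; 0 0 0 -0.3 0 0 1; 0 0 0 -0.4 0 0 1; 0 0 0 -0.5 0 0 1; 0 0 0 -0.6 0 0 1; 0 0 0 -0.7 0 0 1; 0 0 0 -0.7 0 0 1; 0 0 0 -0.7 0 0 1")

```text
time: 15.17
eef_pos: [0.6301, -0.0004, 0.0593]
tcp_rot: [0.637, 0.771, 0.0, -0.0]
contact_force: [0.7, -0.8, -1.4]
opening: 0.173
```

```bash
python3 f.py
python3 - <<'E'
from h import *
im,d=ctrl.read_camera("scene"); crop(im,250,305,310,350,12,"pics/s11.png")
E
```

```text
t 15.17 travel mm 60.5 F tool [-0.93  0.52  1.45] pull 0.93 tq [ 0.    0.02 -0.02] p [ 6.301e-01 -4.000e-04  5.930e-02]
```

View pics/s11.png

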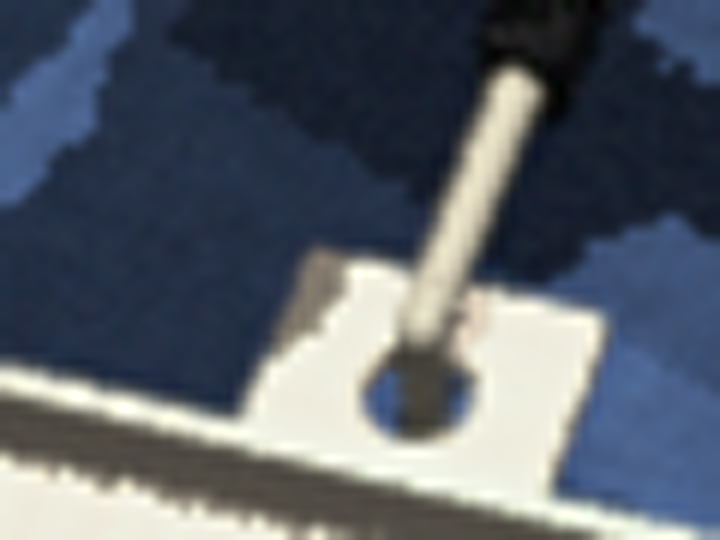

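The rod stands free in the middle of the hole at (420,390), and the pull has gone to zero. I lift it out.

Emit:
servo_tool(increments="0 0 0 0 0 -0.4 1; 0 0 0 0 0 -0.9 1; 0 0 0 0 0 -1.5 1; 0 0 0 0 0 -2.2 1; 0 0 0 0 0 -3.2 1; 0 0 0 0 0 -4.5 1; 0 0 0 0 0 -6 1; 0 0 0 0 0 -7.5 1; 0 0 0 0 0 -9 1; 0 0 0 0 0 -9 1")

```text
time: 16.05
eef_pos: [0.6328, -0.0009, 0.1549]
tcp_rot: [0.637, 0.771, 0.002, 0.004]
contact_force: [0.6, -0.0, 0.2]
opening: 0.169
```

Run:
```python
from h import *
np.set_printoptions(precision=4,suppress=True)
show(); inc((.441,.2453,.15),2.9785)
im,d=ctrl.read_camera("scene"); crop(im,190,235,350,400,3.6,"pics/s12.png")
st=ctrl.get_state();tip=st["eef_pos"]+Ro.from_quat(st["tcp_rot"]).apply([-.110,0,.0256]); print("tip",tip,(proj("scene",tip)-(190,235)+.5)*3.6)
```

```text
t 16.05 p [ 0.6328 -0.0009  0.1549] psi 1.7597 z [ 0.0086 -0.0014 -1.    ] F [ 0.6  -0.02  0.21] op 0.169 q [-0.162  0.276  1.762  0.     1.095 -0.351]
inc [ 0.0053  0.0076 -1.2188] [ 27.788 -14.218   0.288]
tip [ 0.6527 -0.1089  0.1275] [336.3954 278.7153]
```

View pics/s12.png

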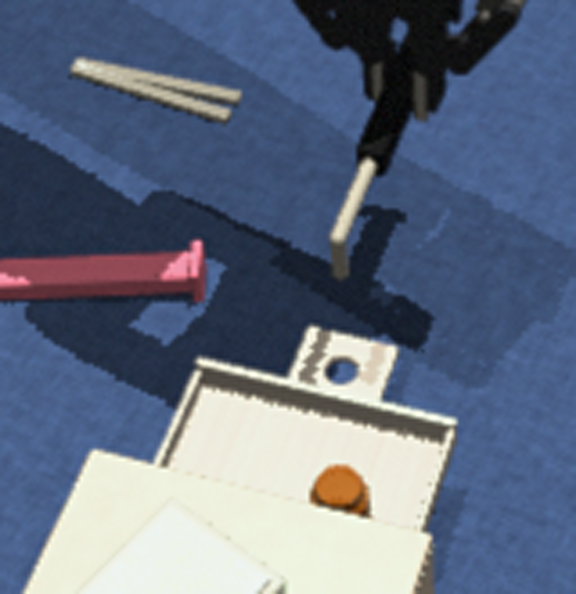

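Unhooked: the tip is at (340,275), the tray is out with its hole at (343,370), and the jar is upright at (338,487). Next I return above the rest.

Run:
```python
from h import *
inc((.441,.2453,.15),2.9785,((.6302,-.0005,.149),1.7597))
```

```text
inc [ 0.      0.     -1.2188] [ 27.696 -13.968  -0.1  ]
```

Emit:
servo_tool(increments="0 0 -0.1 2.2 -1.2 0 1; 0 0 -0.22 4.9 -2.5 0 1; 0 0 -0.34 7.7 -3.9 0 1; 0 0 -0.46 10.4 -5.3 0 1; 0 0 -0.58 13.2 -6.7 0 1; 0 0 -0.7 15.9 -8.1 0 1; 0 0 -0.82 18.7 -9.5 0 1; 0 0 -0.94 21.4 -10.9 0 1; 0 0 -1.06 24.2 -12.3 0 1; 0 0 -1.18 26.7 -13.5 0 1")

```text
time: 16.93
eef_pos: [0.4454, 0.2373, 0.1485]
tcp_rot: [0.098, 0.995, -0.0, -0.001]
contact_force: [-0.0, 0.6, -1.2]
opening: 0.166
```

Emit:
servo_tool(increments="0 0 -0.0388 0.4 0.6 0 1; 0 0 -0.0388 0.4 0.6 0 1; 0 0 -0.0388 0.4 0.6 0 1; 0 0 -0.0388 0.4 0.6 0 1; 0 0 -0.0388 0.4 0.6 0 1")

```text
time: 17.35
eef_pos: [0.4455, 0.2421, 0.1492]
tcp_rot: [0.083, 0.997, -0.0, 0.0]
contact_force: [-0.2, 0.2, -1.2]
opening: 0.171
```

Run:
```python
from h import *
show(); inc((.441,.2453,.15),2.9785)
```

```text
t 17.35 p [0.4455 0.2421 0.1492] psi 2.9759 z [ 0.e+00 -3.e-04 -1.e+00] F [-0.16  0.23 -1.16] op 0.171 q [ 0.298  0.018  2.065 -0.     1.058 -1.107]
inc [-0.0003  0.0001 -0.0026] [ 0.499  0.242 -0.078]
```

Emit:
servo_tool(increments="0 0 -0.0026 0.5 0.24 -0.08 1; 0 0 -0.0026 0.5 0.24 -0.08 1; 0 0 -0.0026 0.5 0.24 -0.08 1; 0 0 -0.0026 0.5 0.24 -0.08 1")

```text
time: 17.68
eef_pos: [0.4403, 0.246, 0.1501]
tcp_rot: [0.08, 0.997, -0.0, -0.0]
contact_force: [-0.7, 0.6, -1.9]
opening: 0.167
```

Run:
```python
from h import *
show(); inc((.441,.2453,.15),2.9785)
im,d=ctrl.read_camera("scene"); crop(im,220,90,340,240,4,"pics/s13.png")
a=cv2.imread("pics/s4.png")[:,:480]; b=cv2.imread("pics/s13.png")
cv2.imwrite("pics/cmp.png",cv2.resize(np.hstack([a[200:430,100:480],b[200:430,100:480]]),(798,242)))
```

```text
t 17.68 p [0.4403 0.246  0.1501] psi 2.9805 z [-0.e+00 -1.e-04 -1.e+00] F [-0.69  0.59 -1.89] op 0.167 q [ 0.308  0.011  2.071 -0.     1.06  -1.102]
inc [-0.0001 -0.      0.002 ] [-0.08  -0.056  0.008]
```

View pics/cmp.png

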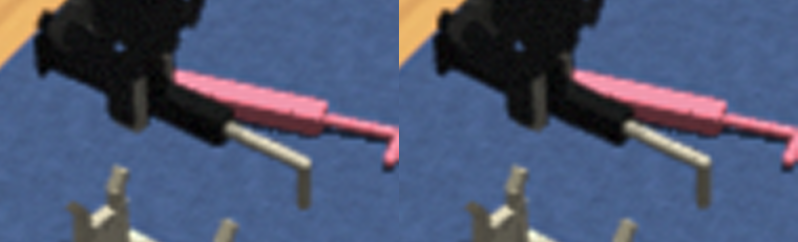

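The before and after views match, so the hook has not slipped in the grip. I lower it into the slots.

Emit:
servo_tool(increments="0 0 0.002 -0.07 -0.05 1.5 1; 0 0 0.002 -0.07 -0.05 3 1; 0 0 0.002 -0.07 -0.05 4.5 1; 0 0 0.002 -0.07 -0.05 6 1; 0 0 0.002 -0.07 -0.05 7 1; 0 0 0.002 -0.07 -0.05 7.5 1; 0 0 0.002 -0.07 -0.05 7.5 1; 0 0 0.002 -0.07 -0.05 7.5 1")

```text
time: 18.4
eef_pos: [0.4411, 0.2457, 0.0754]
tcp_rot: [0.081, 0.997, 0.0, 0.0]
contact_force: [-0.5, -0.0, -1.4]
opening: 0.169
```

Run:
```python
from h import *
show(); inc((.441,.2453,.0508),2.9785)
```

```text
t 18.4 p [0.4411 0.2457 0.0754] psi 2.979 z [ 2.e-04  1.e-04 -1.e+00] F [-0.46 -0.01 -1.43] op 0.169 q [ 0.307  0.128  2.107  0.     0.907 -1.101]
inc [0.0001 0.0002 0.0005] [ 0.004 -0.039  2.456]
```

Emit:
servo_tool(increments="0 0 0 0 -0.03 0.5 1; 0 0 0 0 -0.03 1 1; 0 0 0 0 -0.03 1.5 1; 0 0 0 0 -0.03 2 1; 0 0 0 0 -0.03 2.3 1; 0 0 0 0 -0.03 2.45 1; 0 0 0 0 -0.03 2.45 1; 0 0 0 0 -0.03 2.45 1; 0 0 0 0 -0.03 2.45 1")

```text
time: 19.15
eef_pos: [0.4408, 0.2453, 0.0506]
tcp_rot: [0.081, 0.997, 0.0, 0.0]
contact_force: [-0.4, 0.5, -1.3]
opening: 0.173
```

Run:
```python
from h import *
show()
im,d=ctrl.read_camera("scene"); crop(im,220,140,340,240,6,"pics/s14.png")
```

```text
t 19.15 p [0.4408 0.2453 0.0506] psi 2.979 z [ 2.e-04  1.e-04 -1.e+00] F [-0.36  0.49 -1.3 ] op 0.173 q [ 0.306  0.171  2.115  0.     0.855 -1.102]
```

View pics/s14.png

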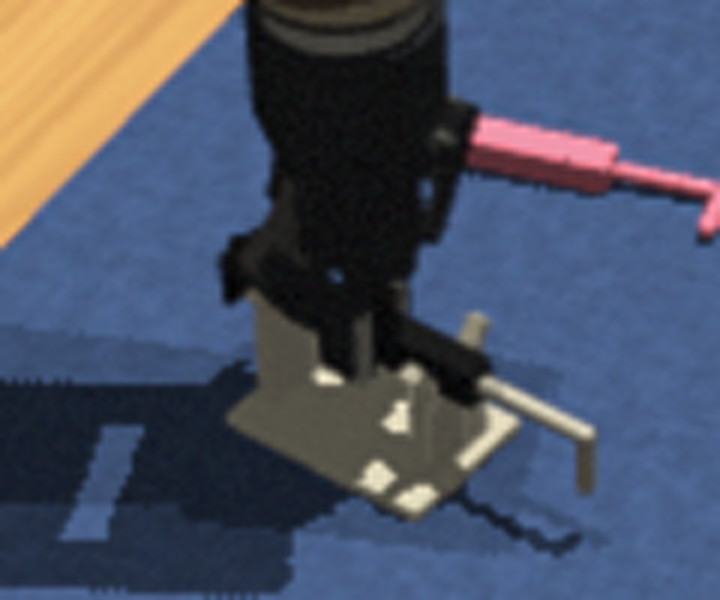

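The hook is in the slots as at the start, with the bend at (592,433) and the tip at (586,490). The wrist still carries its weight, so I lower a touch more and open.

Emit:
servo_tool(increments="0 0 0 0 0 0.04 1; 0 0 0 0 0 0.08 1; 0 0 0 0 0 0.08 1; 0 0 0 0 0 0.08 1")

```text
time: 19.53
eef_pos: [0.4408, 0.2453, 0.0505]
tcp_rot: [0.081, 0.997, -0.0, -0.0]
contact_force: [-2.6, -1.5, 5.3]
opening: 0.169
```

Emit:
servo_tool(increments="0 0 0 0 0 0 1.8; 0 0 0 0 0 0 2.2; 0 0 0 0 0 0 3; 0 0 0 0 0 0 4.5; 0 0 0 0 0 0 6; 0 0 0 0 0 0 6; 0 0 0 0 0 0 6", grip_force=30)

```text
time: 20.12
eef_pos: [0.4407, 0.2453, 0.0497]
tcp_rot: [0.081, 0.997, -0.0, -0.0]
contact_force: [-0.6, 0.1, 0.4]
opening: 0.702
```

Run:
```python
from h import *
show()
im,d=ctrl.read_camera("scene"); crop(im,220,140,340,240,6,"pics/s15.png")
```

```text
t 20.12 p [0.4407 0.2453 0.0497] psi 2.979 z [-2.e-04 -0.e+00 -1.e+00] F [-0.6   0.08  0.43] op 0.702 q [ 0.306  0.173  2.115  0.     0.854 -1.102]
```

View pics/s15.png

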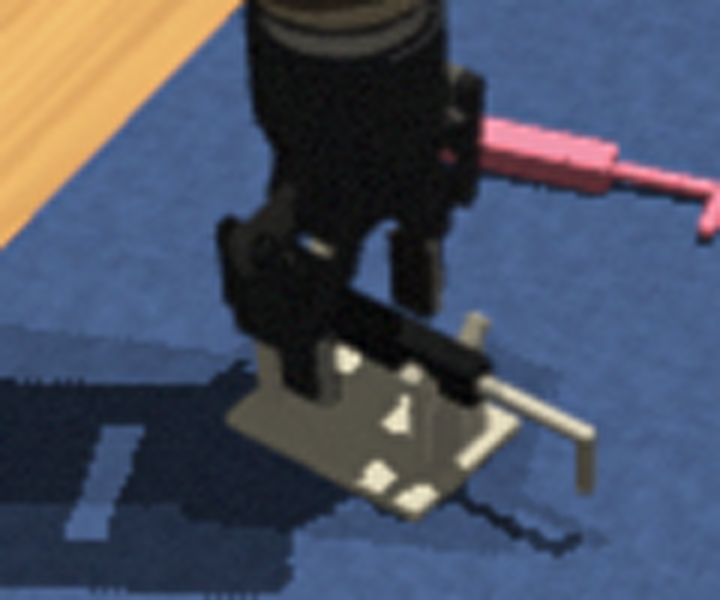

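The hook sits in the rest with the fingers open around it. I lift clear.

Emit:
servo_tool(increments="0 0 0 0 0 -1 6; 0 0 0 0 0 -2.5 6; 0 0 0 0 0 -5 6; 0 0 0 0 0 -8 6; 0 0 0 0 0 -11 6; 0 0 0 0 0 -14 6; 0 0 0 0 0 -16 6; 0 0 0 0 0 -16 6")

```text
time: 20.83
eef_pos: [0.4436, 0.2463, 0.2166]
tcp_rot: [0.081, 0.997, 0.002, 0.005]
contact_force: [0.6, 0.3, -0.1]
opening: 0.704
```

Emit:
servo_tool(increments="0 0 0 0 -3 0 6; 0 0 0 0 -6 0 6; 0 0 0 0 -9 0 6; 0 0 0 0 -12 0 6; 0 0 0 0 -15 0 6; 0 0 0 0 -18 0 6; 0 0 0 0 -18 0 6; 0 0 0 0 -18 0 6")

```text
time: 21.5
eef_pos: [0.4111, 0.0666, 0.2093]
tcp_rot: [0.083, 0.997, 0.0, -0.0]
contact_force: [0.3, 0.9, 0.6]
opening: 0.7
```

Run:
```python
from h import *
show()
im,d=ctrl.read_camera("scene"); np.savez("s16.npz",im=im); cv2.imwrite("pics/s16.png",im[:,:,::-1])
im,d=ctrl.read_camera("top"); np.savez("t16.npz",im=im);cv2.imwrite("pics/t16.png",im[:,:,::-1])
```

```text
t 21.5 p [0.4111 0.0666 0.2093] psi 2.9756 z [-7.e-04  3.e-04 -1.e+00] F [0.31 0.86 0.55] op 0.7 q [-0.084 -0.284  2.215  0.     1.212 -1.489]
```

View pics/s16.png

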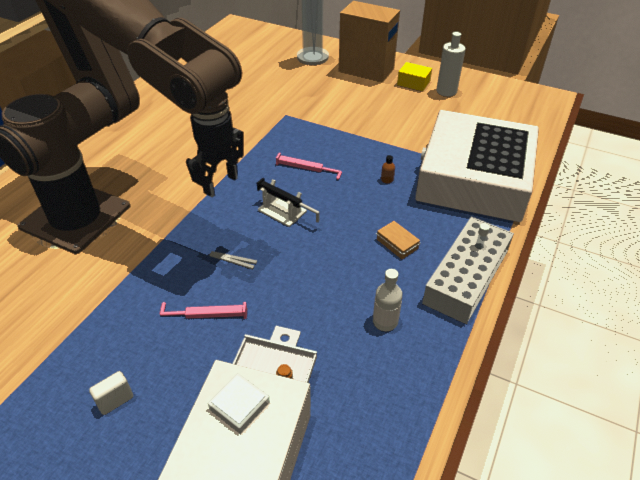

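View pics/t16.png

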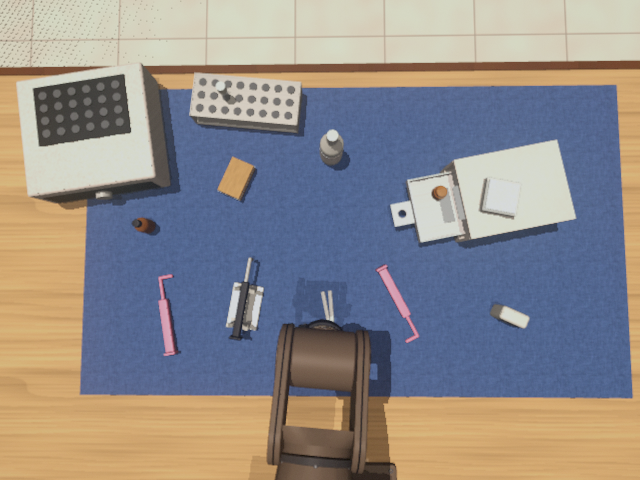

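Everything stands as intended: the hook is in its rest at (245,300) in the top view, the tray is out with its hole at (402,213), the jar is at (441,193), and the other things have not moved. Last measurement before handing in.

Run:
```python
from h import *
np.set_printoptions(precision=4,suppress=True)
t=np.load("t16.npz")["im"];t0=np.load("top0.npz")["im"];s=np.load("s16.npz")["im"];s0=np.load("scene0.npz")["im"]
z=lambda i,a:cv2.resize(i[a[1]:a[3],a[0]:a[2],::-1],(300,300),interpolation=cv2.INTER_CUBIC)
cv2.imwrite("pics/fin.png",np.vstack([np.hstack([z(t0,(205,250,285,350)),z(t,(205,250,285,350))]),np.hstack([z(s0,(240,165,340,240)),z(s,(240,165,340,240))])]))
crop(t,380,160,480,250,8,"pics/fin2.png")
```

```text
(no output)
```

View pics/fin.png

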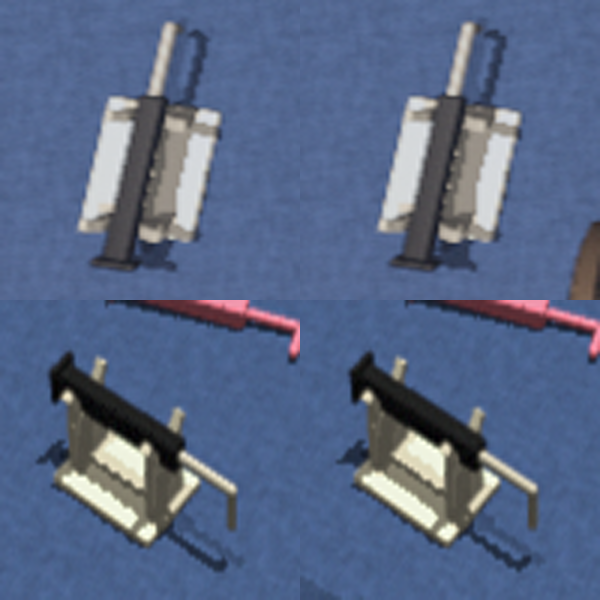

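View pics/fin2.png

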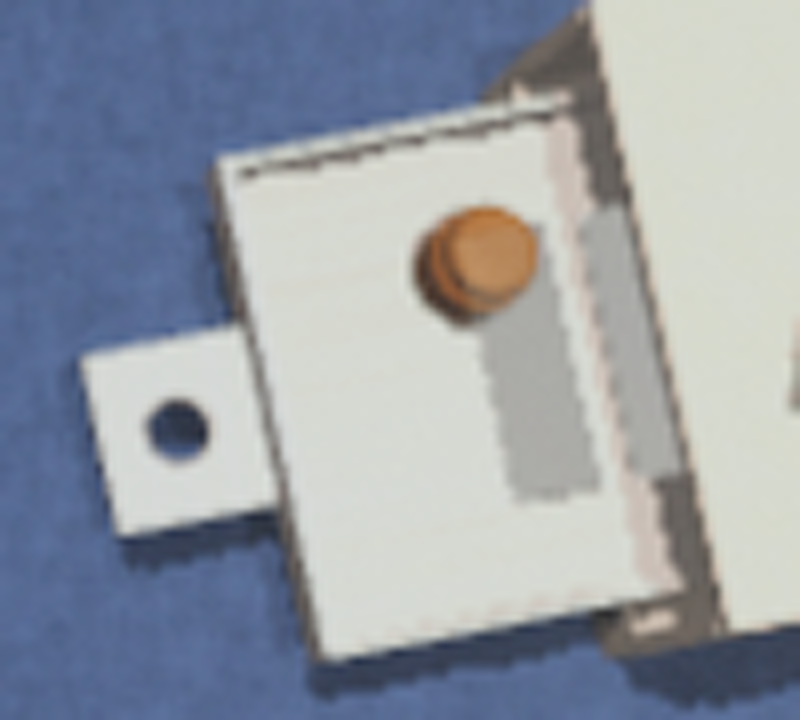

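The left and right panels match to the pixel, so the hook lies as it was found. The jar stands upright at (480,260) and the hole is at (178,430).

Run:
```python
from h import *
h=atz("top",380+178/8-.4,160+430/8-.4,.049); c=np.array([.692,-.3285]);x=np.array([np.cos(-1.38),np.sin(-1.38)])
print(h,"x in cabinet",(h[:2]-c)@x,"moved",np.linalg.norm(h[:2]-[.6615,-.1671]))
ctrl.sign_off()
```

```text
[ 0.64948585 -0.10846463  0.049     ] x in cabinet -0.22410492409033606 moved 0.05985354187621735
the job is handed in; nothing more can be done
```

The job is done and handed in at about 21.6 s. `sign_off` reports no verdict.

- **Pull:** I took the black hook from its rest and put its tip about 15 mm down into the finger hole. The tray came out at about 2 to 3.5 N, then stopped with a clear rise in force. I held about 9 to 10.5 N there for roughly 2 s. The highest wrist reading I saw was about 11 N, well under 20 N, but readings come only at the end of each move.
- **Tray and jar:** The last top picture puts the hole 114 mm before the mouth, 60 mm further out than found. The hook's own travel agrees (64.5 mm, of which about 5 mm was play in the hole). The jar stands upright in the tray.
- **Hook and bystanders:** The hook lies released in its rest, with the before and after pictures matching. The gripper is clear of everything, and by eye the other things on the bench have not moved; the forceps are partly hidden by the arm in the last top picture.
- **Disagreement:** The two cameras differed by about 2 mm on the hole and up to 5 mm on the spray bottle's position, within the margins needed.

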